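Pack the barrel bungs with the straightedge

TASK

Grip the straightedge and with it push the four loose barrel bungs together, as one row, into the packing frame and against its stiff follower bar. Keep pushing the row until the bar is fully home, finish with a firm press of 12 to 16 newtons held for a second (never above 24), then draw the straightedge back and stand it on the bench outside the frame. Touch bungs and bar only with the straightedge, keep the bungs upright in their row against the bar, and leave the bottle, hammer and cup alone.

Things in the scene. Friction and masses are not known exactly. Their poses are not given: they have to be found in the camera images.
- frame: Wooden three-sided packing frame fixed to the bench, no floor (the bench is its floor). Origin on the bench in its middle; its x axis points in the pushing direction, from the open mouth to the back. Side rails run from x = -90 to +80 mm, 22 mm high, inner faces at y = -105 and +105 mm. Back wall 40 mm high, front face at x = +80 mm.
- follower: Dark wooden bar across the frame, 200 mm long (y), 14 mm thick, top 37 mm above the bench, axes as the frame's. Origin at bench height under the middle of its front face. Slides only along the frame's x; starts at x = 0 to 20 mm in the frame; fully home at 50 mm, a rigid stop (48 or more counts), where force climbs steeply. Resists sliding with about 6 N and stays where left.
- straightedge: Aluminium angle with dark wooden handle, 0.3 kg. Origin: underside, mid web. Web 184 mm long (y), x -5 to +5 mm, 36 mm high; the +x face pushes and roughly faces the frame at the start. Foot flange behind it to x = -50 mm, 6 mm thick. Handle block x -25 to -5 mm (grip across these 20 mm), 70 mm long in y, up to 90 mm high; keep the front finger above the web, more than 36 mm up.
- bung1: Pale wooden barrel bung, about 35 g, standing upright on its wide end: 40 mm diameter for the lower 20 mm, tapering to 34 mm at the top, 34 mm high. Origin at the centre of its underside. Starts in front of the bar, around the frame's mouth; the four stand side by side without overlapping across the frame.
- bung2: Pale wooden barrel bung, about 35 g, standing upright on its wide end: 40 mm diameter for the lower 20 mm, tapering to 34 mm at the top, 34 mm high. Origin at the centre of its underside. Starts in front of the bar, around the frame's mouth; the four stand side by side without overlapping across the frame.
- bung3: Pale wooden barrel bung, about 35 g, standing upright on its wide end: 40 mm diameter for the lower 20 mm, tapering to 34 mm at the top, 34 mm high. Origin at the centre of its underside. Starts in front of the bar, around the frame's mouth; the four stand side by side without overlapping across the frame.
- bung4: Pale wooden barrel bung, about 35 g, standing upright on its wide end: 40 mm diameter for the lower 20 mm, tapering to 34 mm at the top, 34 mm high. Origin at the centre of its underside. Starts in front of the bar, around the frame's mouth; the four stand side by side without overlapping across the frame.
- bottle: Bystander: green wine bottle, 74 mm diameter, 300 mm tall, standing; origin under its centre.
- hammer: Bystander: hammer lying on the bench; origin near its middle.
- cup: Bystander: steel tasting cup, 72 mm across, 50 mm high; origin under its centre.
Mind the look-alikes: they are no part of the job. Leave any orange look-alike of the bung4 alone.

How it is judged (in metres and radians):
On the way, in this order (a step that is already met when the one before it is completed fails the run):
1. the straightedge is held by the gripper (contact force between the fingers and straightedge above 3 N), for 0.2 s.
2. all four bungs stand as one row between the straightedge and the follower bar, each within 5 mm of touching both, before the bar has gone beyond 42 mm (x of bung1 in the frame of straightedge between 0.02 and 0.03 m and x of bung2 in the frame of straightedge between 0.02 and 0.03 m and x of bung3 in the frame of straightedge between 0.02 and 0.03 m and x of bung4 in the frame of straightedge between 0.02 and 0.03 m and x of each of bung1, bung2, bung3, bung4 in the frame of follower above -0.025 m and x of follower in the frame of frame below 0.042 m), for 0.1 s.
3. the bar is home (48 mm or more) and pressed through the row with more than 9 N, the straightedge behind all four bungs (x of follower in the frame of frame above 0.048 m and contact force between follower and anything else above 9 N and x of bung1 in the frame of straightedge between 0.02 and 0.03 m and x of bung2 in the frame of straightedge between 0.02 and 0.03 m and x of bung3 in the frame of straightedge between 0.02 and 0.03 m and x of bung4 in the frame of straightedge between 0.02 and 0.03 m), for 0.3 s.
At the end, for the whole second after the job is handed in: The follower bar is home (48 mm or more of its 50 mm); all four bungs stand upright at rest against it in one row, within 4 mm of touching it; the straightedge stands released on its foot on the bench, its origin more than 95 mm from the frame's origin (x of follower in the frame of frame above 0.048 m and x of bung1 in the frame of follower between -0.024 and 0 m and y of bung1 in the frame of follower between -0.1 and 0.1 m and x of bung2 in the frame of follower between -0.024 and 0 m and y of bung2 in the frame of follower between -0.1 and 0.1 m and x of bung3 in the frame of follower between -0.024 and 0 m and y of bung3 in the frame of follower between -0.1 and 0.1 m and x of bung4 in the frame of follower between -0.024 and 0 m and y of bung4 in the frame of follower between -0.1 and 0.1 m and angle between each of bung1, bung2, bung3, bung4's own z axis and vertical below 0.1 rad and linear speed of each of bung1, bung2, bung3, bung4, straightedge below 0.01 m/s and height (world z) of straightedge below 0.006 m and angle between straightedge's own z axis and vertical below 0.08 rad and horizontal distance between straightedge and frame above 0.095 m).
It fails at once if the follower bar is pressed with more than 24 N (contact force between follower and anything else above 24 N).
It fails at once if a bung is tipped over (angle between any of bung1, bung2, bung3, bung4's own z axis and vertical above 0.5 rad).
It fails at once if the robot itself touches a bung or the bar (contact force between any of the arm, the fingers and bung1 above 0.3 N or contact force between any of the arm, the fingers and bung2 above 0.3 N or contact force between any of the arm, the fingers and bung3 above 0.3 N or contact force between any of the arm, the fingers and bung4 above 0.3 N or contact force between any of the arm, the fingers and follower above 0.3 N).
It fails at once if the bottle, hammer or cup is moved by more than 15 mm (distance of any of bottle, hammer, cup from where it was at the start of the episode above 0.015 m).
It also fails if it takes over 72 s, if anything falls off the work surface, if the arm or the gripper's body presses on something with over 40 N, if the wrist force passes 120 N, or if a joint passes its speed limit or range.

ROBOT

A 7-joint arm with a two-finger parallel gripper is mounted at the origin on the work surface. World frame = base frame: x ahead of the robot, y to its left, z up, the work surface at z = 0. Lengths are in m, angles in degrees, forces in N, time in s.
With the tool pointing down it reaches from about 0.35 to 0.9 m from the base axis. Payload 19.9 kg.
Tool frame: the origin (TCP) lies between the finger pads; the fingertips stand 22 mm ahead of it and the grasp point (between the pads) lies 3 mm ahead of it; z points along the fingers, y is the direction in which the jaws open and shut (so a half turn about z gives the same grasp; the last joint's range is limited). The gripper opens to 85 mm and grips with 20 to 120 N. Pads are 22 mm wide; open, the fingers measure 114 mm over their backs; the gripper's body (76 mm by 85 mm) begins 54 mm behind the grasp point. The pads swing forward as they close: fully open they stand 13 mm farther back than shut.
Start: joints at [-70.732, 23.915, -0.59, 92.452, 0.269, 63.638, -3.037], TCP at [0.231, 0.581, 0.253] pointing down, gripper open.
Joint ranges: [-161.28, 161.28], [-22.2, 115.67], [-73.04, 71.86], [3.21, 147.25], [-68.34, 248.33], [10.77, 114.83], [-161.83, 161.83]. Speed limits (degrees/s): [108.29, 108.29, 136.94, 136.94, 172.46, 172.46, 172.46].

INTERFACE

Orientations are given as [roll, pitch, yaw] about the fixed x, y, z axes, in that order (R = Rz(yaw) Ry(pitch) Rx(roll)).
In Python, from workcell import r gives the robot as it stands.
- The arm moves only by the shell command python3 -m crank 'ROWS' [OPENING]. ROWS is JSON, a list of rows, each an object with "linear": the shift along the tool's x, y, z in cm, a list of three; "twist": the turn, a rotation vector about the tool's x, y, z in degrees, a list of three. In form: [{"linear": [x, y, z], "twist": [wx, wy, wz]}, ...]. A call has 1 to 20 rows; each row shifts and turns the commanded pose from where the row before left it, along the tool's axes as they then stand; what a row does not reach is not made up. A row lasts 1/12 s, in which the tool goes at most 41.7 mm and 7.16 degrees, less where a joint would pass 70% of its speed; a pose out of reach is approached as far as the arm can. A call with a gripper value outside its range is refused whole. OPENING is the finger opening in cm, from 0 to 8.54, set as the call begins (- or left out, the last holds). The fingers move at their own pace and stop on an object; the grip force is fixed at half the most. Time passes only in rows, so rows that do not move let the fingers close. It gives the time, the measured TCP pose, the force and the opening at its end, in the units of the state.
- r.get_obs(): the state, without advancing time (a new reading comes with each control period).
- r.camera(name): name is "scene" or "top" or "wrist"; returns a dict with "pixels" (420x560x3 uint8, blue, green, red), "z_map" (420x560 float32, m along the optical axis (not along the pixel's ray), 0 where there is no reading), "fx", "fy", "cx", "cy" (pixels), "rvec" (rotation vector, rad) and "tvec" (3), from world to camera coordinates, as OpenCV has them. Camera axes: x right, y down, z forward; pixel columns grow to the right and rows downward; lengths in m; the calibration is good to about 2 mm. The wrist camera is an equidistant fisheye: a pixel r from the principal point sees the ray r / f radians off the axis. A picture is of the moment at which its call begins.
- r.finish_job(): hands the job in, once; it reports no verdict.
The state is a dict: "time_s": time; "qpos": joint angles; "dq": joint speeds; "tau": joint torques, N m; "tool_pos": TCP position; "ee_rot": TCP orientation; "ft_force": force on the tool from outside, world axes, zero at the start; "wrist_torque": the same for the moment, N m; "opening": opening from 0.0 (shut) to 1.0 (fully open).
Only numpy, scipy, OpenCV 4.12 (cv2) and the standard library are available. Lean on these libraries where they do the work, as an engineer would, in place of code of your own. Each camera call takes 0.05 s, during which the arm holds its last target.

## Working session

There is one attempt and no reset: what is moved stays moved. The work goes in short steps, Python scripts to look and compute and a shell command to move; the robot and the scene stay as the last step left them, time stands still between calls to the robot, and variables do not carry over. Pictures are saved under pics/ and viewed, and the job is handed in when it is done.

```bash
ls; mkdir -p pics
python3 - <<'E'
from workcell import r
import cv2,numpy as np,pickle
print(r.get_obs())
for n in ("scene","top","wrist"):
    c=r.camera(n); cv2.imwrite(f"pics/{n}0.png",c["pixels"]); pickle.dump(c,open(f"{n}0.pkl","wb"))
    print(n,c["fx"],c["cx"],c["cy"],c["rvec"],c["tvec"])
E
```

```text
pics
{'time_s': 0.0, 'qpos': array([-70.73108535,  23.94859674,  -0.59211458,  92.48645755,
         0.26742996,  63.63975815,  -3.03762826]), 'dq': array([ 0.02530522,  0.02836608, -0.00403347,  0.01706722, -0.07216756,
        0.04201156,  0.06955012]), 'tau': array([ 1.53319620e-04, -8.64443851e+01,  6.78823013e-01, -4.34860826e+01,
        1.91998162e-02,  7.84495845e-03, -4.86435852e-05]), 'tool_pos': array([0.23041039, 0.58061393, 0.25264719]), 'ee_rot': array([-1.79926630e+02,  3.01658031e-03,  1.58353652e+02]), 'ft_force': array([1.01671324, 0.72860809, 0.36508288]), 'wrist_torque': array([-0.00154048, -0.02802157,  0.02769819]), 'opening': 1.0023540533143296}
scene 499.81282649481534 277.56834581051703 206.9187313534014 [ 0.8211028   2.69459475 -0.9190813 ] [ 0.40689203 -0.29430245  1.51889563]
top 433.9879585118937 281.60378566541004 213.55506465285157 [ 2.1411867  -2.13322445  0.14668423] [0.09171267 0.55820342 1.24496829]
wrist 325.19226210127806 273.7884760598778 203.97793866303482 [-2.37589939 -1.61170948 -0.25427119] [-0.62344799 -0.03997703  0.37899735]
```

View pics/top0.png

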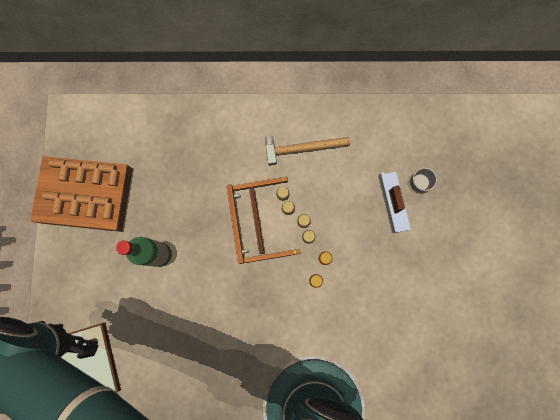

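View pics/scene0.png

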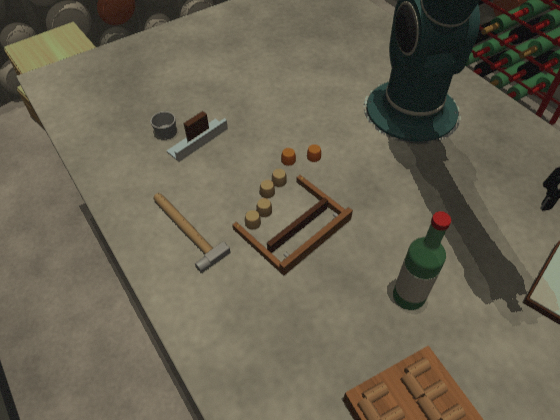

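View pics/wrist0.png

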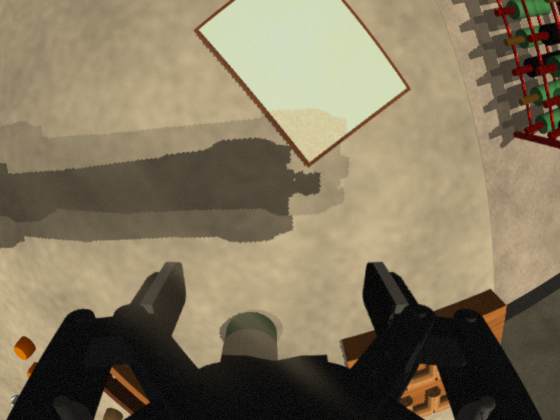

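Run:
```python
import cv2,pickle
c=pickle.load(open("top0.pkl","rb"))["pixels"]
a=c[165:295,220:350]; cv2.imwrite("pics/t1.png",cv2.resize(a,None,fx=4.6,fy=4.6,interpolation=cv2.INTER_CUBIC))
a=c[155:245,365:445]; cv2.imwrite("pics/t2.png",cv2.resize(a,None,fx=6.5,fy=6.5,interpolation=cv2.INTER_CUBIC))
```

```text
(no output)
```

View pics/t1.png

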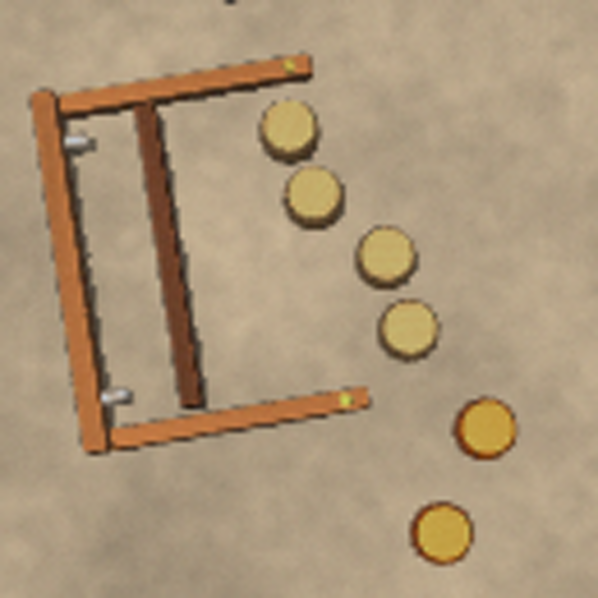

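View pics/t2.png

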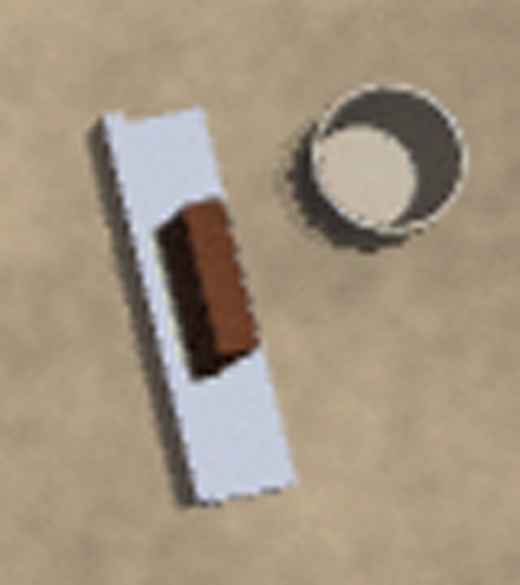

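```bash
cat > h.py <<'E'
import cv2,numpy as np,pickle
def cam(c):
    R,_=cv2.Rodrigues(np.array(c["rvec"],float)); t=np.array(c["tvec"],float).ravel(); return R,t
def ray(c,u,v,z):
    R,t=cam(c); d=R.T@np.array([(u-c["cx"])/c["fx"],(v-c["cy"])/c["fy"],1]); o=-R.T@t
    return o+d*(z-o[2])/d[2]
def cloud(c):
    R,t=cam(c); z=c["z_map"]; v,u=np.mgrid[:z.shape[0],:z.shape[1]]
    P=np.stack([(u-c["cx"])/c["fx"]*z,(v-c["cy"])/c["fy"]*z,z],-1)
    return (P-t)@R
E
python3 - <<'E'
from h import *
np.set_printoptions(precision=4,suppress=True)
c=pickle.load(open("top0.pkl","rb"))
W=cloud(c)
print("bench",[W[y,x] for x,y in((200,120),(330,340-40),(450,250))])
def f(p,z,o=(220,165),s=4.6): return ray(c,(p[0]+.5)/s-.5+o[0],(p[1]+.5)/s-.5+o[1],z)
for n,p,z in [("upmouth in",(312,77),.022),("lowmouth in",(366,388),.022),("wall up",(57,95),.04),("wall low",(108,445),.04),("fol up",(158,102),.037),("fol low",(203,402),.037),("b1",(290,128),.034),("b2",(315,195),.034),("b3",(387,255),.034),("b4",(409,328),.034)]:
    q=f(p,z); pu=((np.array(p)+.5)/4.6-.5+(220,165)); v=W[int(round(pu[1])),int(round(pu[0]))]; print(n,q,"depth",v)
o=(365,155)
for n,p,z in [("web top +x up",(103,118),.036),("web +x low",(185,503),.036),("web bottom low?",(197,503),.036),("flange up",(204,108),.006),("flange low",(296,487),.006),("h tl",(185,203),.09),("h tr",(222,198),.09),("h br",(259,345),.09),("h bl",(218,360),.09),("cup",(392,160),.05),("cup l",(312,160),.05)]:
    q=f(p,z,o,6.5); pu=((np.array(p)+.5)/6.5-.5+o); print(n,q,W[int(round(pu[1])),int(round(pu[0]))])
E
```

```text
bench [array([ 0.8651,  0.3556, -0.0022]), array([ 0.305 , -0.0504,  0.0031]), array([ 0.4547, -0.4137, -0.0006])]
upmouth in [0.6603 0.0768 0.022 ] depth [0.6632 0.0781 0.0144]
lowmouth in [0.4545 0.0413 0.022 ] depth [0.4544 0.0418 0.0228]
wall up [0.6439 0.2434 0.04  ] depth [0.6526 0.2482 0.0039]
wall low [0.4164 0.2059 0.04  ] depth [0.4177 0.2068 0.0345]
fol up [0.64   0.1775 0.037 ] depth [0.6459 0.1798 0.0062]
fol low [0.4442 0.1459 0.037 ] depth [0.4463 0.147  0.003 ]
b1 [0.6234 0.0911 0.034 ] depth [0.6249 0.09   0.0336]
b2 [0.5791 0.0746 0.034 ] depth [0.579  0.0749 0.0344]
b3 [0.5398 0.0279 0.034 ] depth [0.5397 0.0272 0.0356]
b4 [0.4924 0.0139 0.034 ] depth [0.4917 0.0127 0.0389]
web top +x up [ 0.6842 -0.2036  0.036 ] [ 0.6817 -0.2009  0.0427]
web +x low [ 0.5048 -0.2355  0.036 ] [ 0.5067 -0.2399  0.0174]
web bottom low? [ 0.5048 -0.241   0.036 ] [ 0.5062 -0.2447  0.0224]
flange up [ 0.6966 -0.2582  0.006 ] [ 0.6982 -0.2593  0.0021]
flange low [ 0.5157 -0.2945  0.006 ] [ 0.5147 -0.2954  0.0015]
h tl [ 0.6322 -0.2268  0.09  ] [ 0.6311 -0.2261  0.0925]
h tr [ 0.6345 -0.2432  0.09  ] [ 0.653  -0.2659  0.0063]
h br [ 0.5687 -0.2571  0.09  ] [ 0.5676 -0.2557  0.0905]
h bl [ 0.562  -0.2389  0.09  ] [ 0.5649 -0.2434  0.071 ]
cup [ 0.6612 -0.3318  0.05  ] [ 0.6721 -0.3463  0.0061]
cup l [ 0.6612 -0.2953  0.05  ] [ 0.6611 -0.2958  0.0528]
```

```bash
python3 -m crank '[{"linear":[-2.15,-2.1,0],"twist":[0,0,0]},{"linear":[-2.15,-2.1,0],"twist":[0,0,0]},{"linear":[-2.15,-2.1,0],"twist":[0,0,0]},{"linear":[-2.15,-2.1,0],"twist":[0,0,0]},{"linear":[-2.15,-2.1,0],"twist":[0,0,0]},{"linear":[-2.15,-2.1,0],"twist":[0,0,0]},{"linear":[-2.15,-2.1,0],"twist":[0,0,0]},{"linear":[-2.15,-2.1,0],"twist":[0,0,0]},{"linear":[-2.15,-2.1,0],"twist":[0,0,0]},{"linear":[-2.15,-2.1,0],"twist":[0,0,0]},{"linear":[-2.15,-2.1,0],"twist":[0,0,0]},{"linear":[-2.15,-2.1,0],"twist":[0,0,0]},{"linear":[-2.15,-2.1,0],"twist":[0,0,0]},{"linear":[-2.15,-2.1,0],"twist":[0,0,0]},{"linear":[-2.15,-2.1,0],"twist":[0,0,0]}]' 5.5
```

```text
time_s: 1.4
tool_pos: [0.4143, 0.1677, 0.2533]
ee_rot: [180.0, 0.0, 158.4]
ft_force: [1.1, -0.1, -0.5]
opening: 0.643
```

```bash
python3 -m crank '[{"linear":[-2.3,-2.23,0],"twist":[0,0,0]},{"linear":[-2.3,-2.23,0],"twist":[0,0,0]},{"linear":[-2.3,-2.23,0],"twist":[0,0,0]},{"linear":[-2.3,-2.23,0],"twist":[0,0,0]},{"linear":[-2.3,-2.23,0],"twist":[0,0,0]},{"linear":[-2.3,-2.23,0],"twist":[0,0,0]},{"linear":[-2.3,-2.23,0],"twist":[0,0,0]},{"linear":[-2.3,-2.23,0],"twist":[0,0,0]},{"linear":[-2.3,-2.23,0],"twist":[0,0,0]},{"linear":[-2.3,-2.23,0],"twist":[0,0,0]},{"linear":[-2.3,-2.23,0],"twist":[0,0,0]},{"linear":[-2.3,-2.23,0],"twist":[0,0,0]},{"linear":[-2.3,-2.23,0],"twist":[0,0,0]},{"linear":[-2.3,-2.23,0],"twist":[0,0,0]},{"linear":[0,0,0],"twist":[0,0,-6.4]},{"linear":[0,0,0],"twist":[0,0,-6.4]},{"linear":[0,0,0],"twist":[0,0,-6.4]},{"linear":[0,0,0],"twist":[0,0,-6.4]},{"linear":[0,0,0],"twist":[0,0,-6.4]},{"linear":[0,0,0],"twist":[0,0,0]}]' 5.5
python3 - <<'E'
from workcell import r
import cv2,pickle
print(r.get_obs()['tool_pos'],r.get_obs()['ee_rot'],r.get_obs()['qpos'])
for n in ("top","wrist"):
    c=r.camera(n); pickle.dump(c,open(f"{n}1.pkl","wb")); cv2.imwrite(f"pics/{n}1.png",c["pixels"])
E
```

```text
time_s: 3.07
tool_pos: [0.5981, -0.2398, 0.2532]
ee_rot: [180.0, -0.0, -169.3]
ft_force: [0.1, 0.3, -0.7]
opening: 0.641
[ 0.59810635 -0.23984343  0.25315553] [ 1.79986123e+02 -1.23555452e-02 -1.69320751e+02] [  3.41045144  27.12199745  21.77980838  90.07088906 -10.77055195
  64.90276926 128.28247127]
```

View pics/wrist1.png

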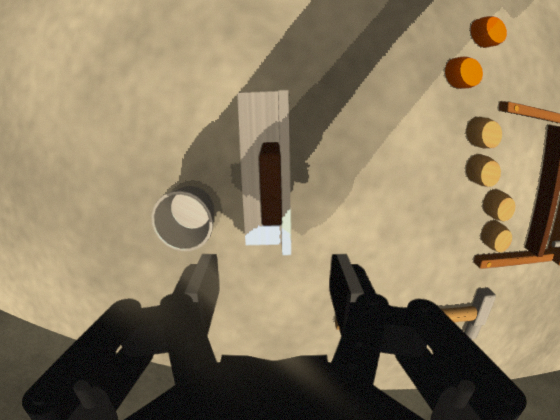

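Run:
```python
import cv2,pickle
c=pickle.load(open("wrist1.pkl","rb"))["pixels"]
cv2.imwrite("pics/w1c.png",cv2.resize(c[80:265,215:315],None,fx=3.2,fy=3.2,interpolation=cv2.INTER_CUBIC))
```

```text
(no output)
```

View pics/w1c.png

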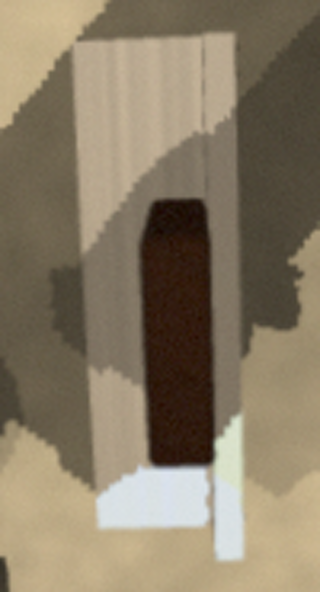

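```bash
cat >> h.py <<'E'
def fray(c,u,v,z):
    R,t=cam(c); a=np.array([u-c["cx"],v-c["cy"]]); rr=np.hypot(*a); th=rr/c["fx"]
    d=np.r_[a/max(rr,1e-9)*np.sin(th),np.cos(th)]; d=R.T@d; o=-R.T@t
    return o+d*(z-o[2])/d[2]
E
python3 - <<'E'
from h import *
np.set_printoptions(precision=4,suppress=True)
c=pickle.load(open("wrist1.pkl","rb"))
for n,p,z in [("webF lo",(234,33),.036),("webF hi",(243,560),.036),("webB lo",(204,34),.036),("webB hi",(214,560),.036),("fl lo",(76,42),.006),("fl hi",(98,528),.006),("h",(142,240),.09),("h",(209,240),.09),("h",(213,463),.09),("h",(150,463),.09)]:
    u=(p[0]+.5)/3.2-.5+215; v=(p[1]+.5)/3.2-.5+80; print(n,fray(c,u,v,z))
E
```

```text
webF lo [ 0.5057 -0.2433  0.036 ]
webF hi [ 0.6855 -0.2056  0.036 ]
webB lo [ 0.5078 -0.2526  0.036 ]
webB hi [ 0.6873 -0.216   0.036 ]
fl lo [ 0.5168 -0.2957  0.006 ]
fl hi [ 0.6965 -0.2595  0.006 ]
h [ 0.5684 -0.2597  0.09  ]
h [ 0.5652 -0.2416  0.09  ]
h [ 0.6294 -0.2285  0.09  ]
h [ 0.6327 -0.2466  0.09  ]
```

```bash
python3 -m crank '[{"linear":[0,-0.44,0],"twist":[0,0,-0.9]},{"linear":[0,0,2],"twist":[0,0,0]},{"linear":[0,0,2],"twist":[0,0,0]},{"linear":[0,0,2],"twist":[0,0,0]},{"linear":[0,0,2],"twist":[0,0,0]},{"linear":[0,0,2],"twist":[0,0,0]},{"linear":[0,0,2],"twist":[0,0,0]},{"linear":[0,0,2],"twist":[0,0,0]},{"linear":[0,0,1.5],"twist":[0,0,0]},{"linear":[0,0,1],"twist":[0,0,0]},{"linear":[0,0,1],"twist":[0,0,0]},{"linear":[0,0,0.5],"twist":[0,0,0]},{"linear":[0,0,0.5],"twist":[0,0,0]},{"linear":[0,0,0],"twist":[0,0,0]},{"linear":[0,0,0],"twist":[0,0,0]},{"linear":[0,0,0],"twist":[0,0,0]}]' 5.5
python3 - <<'E'
from workcell import r
import cv2,pickle
o=r.get_obs();print(o['tool_pos'],o['ee_rot'],o['ft_force'])
for n in ("scene","wrist"):
    c=r.camera(n); pickle.dump(c,open(f"{n}2.pkl","wb")); cv2.imwrite(f"pics/{n}2.png",c["pixels"])
E
```

```text
time_s: 4.5
tool_pos: [0.5994, -0.2443, 0.069]
ee_rot: [-180.0, 0.0, -168.8]
ft_force: [-0.1, -0.2, 0.4]
opening: 0.643
[ 0.59938802 -0.2443013   0.06903211] [-1.79966590e+02  4.99612652e-02 -1.68751198e+02] [-0.11776983 -0.19698119  0.37796243]
```

View pics/wrist2.png

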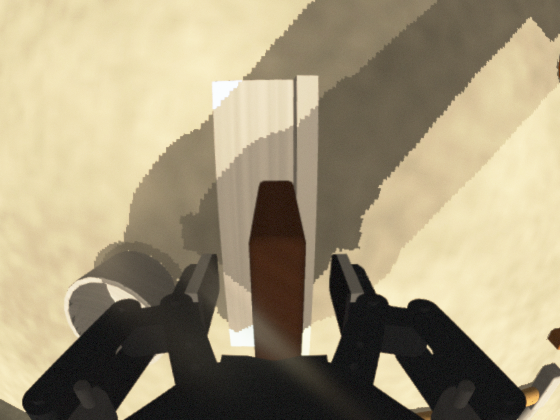

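View pics/scene2.png

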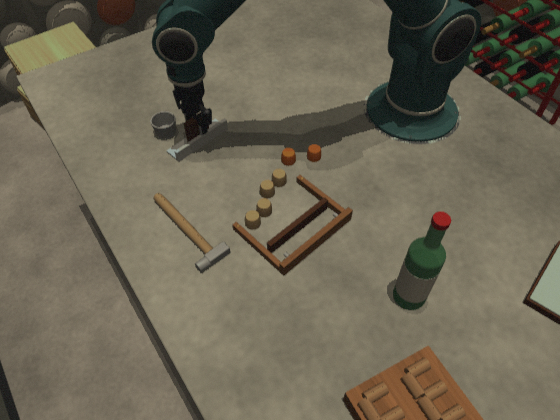

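```bash
python3 -m crank '[{"linear":[0,0,0],"twist":[0,0,0]},{"linear":[0,0,0],"twist":[0,0,0]},{"linear":[0,0,0],"twist":[0,0,0]},{"linear":[0,0,0],"twist":[0,0,0]},{"linear":[0,0,0],"twist":[0,0,0]},{"linear":[0,0,0],"twist":[0,0,0]},{"linear":[0,0,0],"twist":[0,0,0]},{"linear":[0,0,0],"twist":[0,0,0]},{"linear":[0,0,0],"twist":[0,0,0]},{"linear":[0,0,0],"twist":[0,0,0]}]' 0.5
python3 - <<'E'
from workcell import r
o=r.get_obs();print(o['tool_pos'],o['ee_rot'],o['ft_force'],o['wrist_torque'],o['opening'])
E
```

```text
time_s: 5.43
tool_pos: [0.5991, -0.2441, 0.0685]
ee_rot: [-180.0, 0.0, -168.7]
ft_force: [-2.1, 2.9, 5.3]
opening: 0.224
[ 0.59906661 -0.24410515  0.06846835] [-1.79996479e+02  6.57963149e-03 -1.68742688e+02] [-2.14383544  2.85493911  5.31498664] [0.2732732  0.30462887 0.03725278] 0.2238087494520667
```

```bash
python3 -m crank '[{"linear":[0,0,-0.2],"twist":[0,0,0]},{"linear":[0,0,-0.2],"twist":[0,0,0]},{"linear":[0,0.5,0],"twist":[0,0,0]},{"linear":[0,1,0],"twist":[0,0,0]},{"linear":[0,1.5,0],"twist":[0,0,0]},{"linear":[0,1.5,0],"twist":[0,0,0]},{"linear":[0,1.5,0],"twist":[0,0,0]},{"linear":[0,1.5,0],"twist":[0,0,0]},{"linear":[0,1.5,0],"twist":[0,0,0]},{"linear":[0,1.5,0],"twist":[0,0,0]},{"linear":[0,1.5,0],"twist":[0,0,0]},{"linear":[0,1,0],"twist":[0,0,0]},{"linear":[0,0.5,0],"twist":[0,0,0]},{"linear":[0,0,0],"twist":[0,0,0]},{"linear":[0,0,0],"twist":[0,0,0]},{"linear":[0,0,0],"twist":[0,0,0]}]'
python3 - <<'E'
from workcell import r
import cv2,pickle
o=r.get_obs();print(o['tool_pos'],o['ee_rot'],o['ft_force'],o['wrist_torque'],o['opening'])
for n in ("top","wrist","scene"):
    c=r.camera(n); pickle.dump(c,open(f"{n}3.pkl","wb")); cv2.imwrite(f"pics/{n}3.png",c["pixels"])
    if n=="top": cv2.imwrite("pics/t3.png",cv2.resize(c["pixels"][150:300,210:410],None,fx=4,fy=4,interpolation=cv2.INTER_CUBIC))
E
```

```text
time_s: 6.77
tool_pos: [0.5728, -0.1126, 0.0724]
ee_rot: [-180.0, 0.0, -168.8]
ft_force: [-0.6, -0.6, -2.6]
opening: 0.226
[ 0.57276583 -0.11262108  0.07240132] [-1.79962865e+02  6.94429083e-03 -1.68798739e+02] [-0.59560801 -0.63564271 -2.63770404] [-0.00965573 -0.0106749   0.03091117] 0.22587374435291477
```

View pics/wrist3.png

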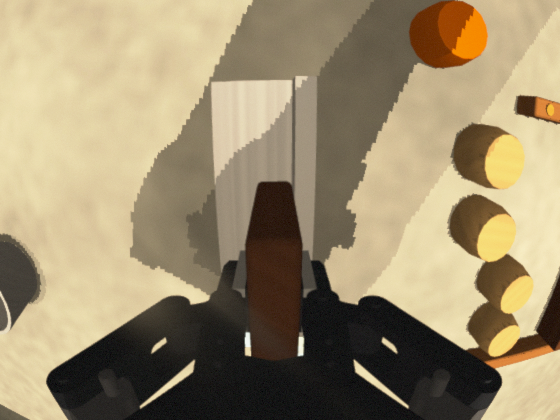

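View pics/t3.png

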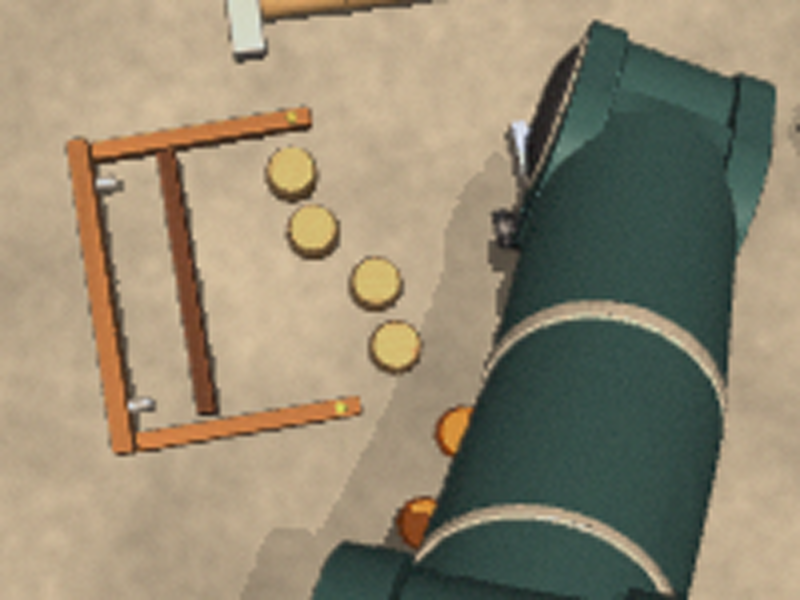

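View pics/scene3.png

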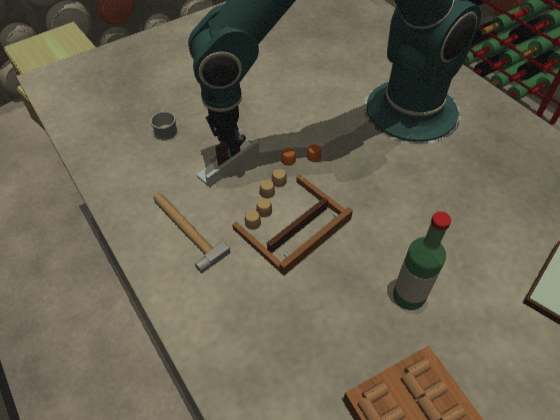

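Run:
```python
from h import *
np.set_printoptions(precision=4,suppress=True)
c=pickle.load(open("top0.pkl","rb")); im=c["pixels"]
hsv=cv2.cvtColor(im,cv2.COLOR_BGR2HSV)
m=(hsv[...,1]>140)&(hsv[...,2]>110)&(hsv[...,0]<14)
def ang(pts): 
    vx,vy,x,y=cv2.fitLine(np.float32(pts),cv2.DIST_HUBER,0,.01,.01).ravel()
    return np.degrees(np.arctan2(vy,vx)),(x,y)
for n,(x0,x1,y0,y1),z in [("railup",(238,283,176,190),.022),("raillo",(246,294,245,265),.022),("wall",(226,246,192,256),.04)]:
    pts=[]
    for a in range(x0 if n!="wall" else y0, x1 if n!="wall" else y1):
        w=(np.flatnonzero(m[y0:y1,a])+y0) if n!="wall" else (np.flatnonzero(m[a,x0:x1])+x0)
        if len(w)>1: 
            q=w.mean(); p=(a,q) if n!="wall" else (q,a); pts.append(ray(c,p[0],p[1],z)[:2]*1000)
    print(n,len(pts),ang(pts))
# follower dark
d=(hsv[...,2]<110)&(hsv[...,1]>100)
pts=[]
for y in range(190,250):
    w=np.flatnonzero(d[y,248:268])+248
    if len(w)>1: pts.append(ray(c,w.mean(),y,.037)[:2]*1000)
print("fol",len(pts),ang(pts))
```

```text
railup 44 (np.float32(-80.23764), (np.float32(655.6602), np.float32(159.79149)))
raillo 48 (np.float32(-80.46985), (np.float32(433.95004), np.float32(128.85864)))
wall 64 (np.float32(9.6864805), (np.float32(528.81915), np.float32(233.55682)))
fol 52 (np.float32(8.894586), (np.float32(535.2824), np.float32(167.35974)))
```

```bash
python3 -m crank '[{"linear":[0,0,0],"twist":[0,0,1.6]},{"linear":[-0.65,0,0.1],"twist":[0,0,0]},{"linear":[-0.65,0,0.1],"twist":[0,0,0]},{"linear":[0,0.5,0.1],"twist":[0,0,0]},{"linear":[0,1,0],"twist":[0,0,0]},{"linear":[0,1,0],"twist":[0,0,0]},{"linear":[0,1,0],"twist":[0,0,0]},{"linear":[0,1,0],"twist":[0,0,0]},{"linear":[0,1,0],"twist":[0,0,0]},{"linear":[0,1,0],"twist":[0,0,0]},{"linear":[0,1,0],"twist":[0,0,0]},{"linear":[0,0.5,0],"twist":[0,0,0]},{"linear":[0,0.5,0],"twist":[0,0,0]},{"linear":[0,0,0],"twist":[0,0,0]},{"linear":[0,0,0],"twist":[0,0,0]},{"linear":[0,0,0],"twist":[0,0,0]},{"linear":[0,0,0],"twist":[0,0,0]}]'
python3 - <<'E'
from workcell import r
import cv2,pickle
o=r.get_obs();print(o['tool_pos'],o['ee_rot'],o['ft_force'],o['wrist_torque'],o['opening'])
for n in ("top","wrist","scene"):
    c=r.camera(n); pickle.dump(c,open(f"{n}4.pkl","wb")); cv2.imwrite(f"pics/{n}4.png",c["pixels"])
c=pickle.load(open("scene4.pkl","rb"))
cv2.imwrite("pics/s4.png",cv2.resize(c["pixels"][120:290,190:370],None,fx=3.5,fy=3.5,interpolation=cv2.INTER_CUBIC))
E
```

```text
time_s: 8.33
tool_pos: [0.5713, -0.0264, 0.0693]
ee_rot: [-180.0, -0.0, -170.4]
ft_force: [0.2, 0.4, -3.7]
opening: 0.227
[ 0.57125291 -0.02637733  0.06931307] [-1.79980177e+02 -2.01010963e-03 -1.70390686e+02] [ 0.19826098  0.39824019 -3.68182945] [ 0.00141806 -0.01903214  0.05718896] 0.22692862427140337
```

View pics/wrist4.png

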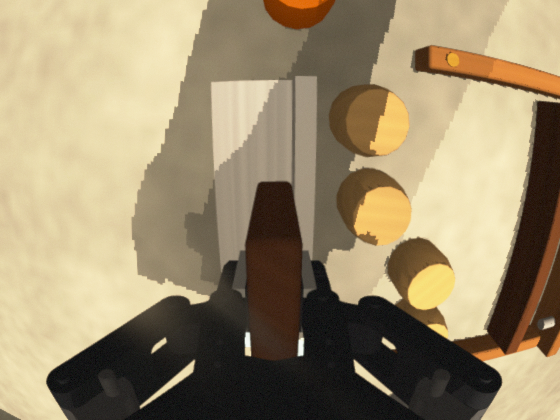

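View pics/s4.png

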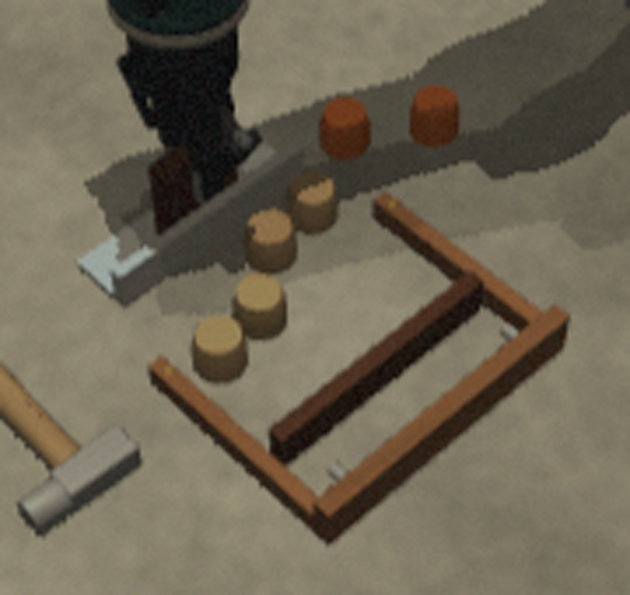

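```bash
python3 -m crank '[{"linear":[0,0.3,0],"twist":[0,0,0]},{"linear":[0,0.4,0],"twist":[0,0,0]},{"linear":[0,0.4,0],"twist":[0,0,0]},{"linear":[0,0.4,0],"twist":[0,0,0]},{"linear":[0,0.4,0],"twist":[0,0,0]},{"linear":[0,0.4,0],"twist":[0,0,0]},{"linear":[0,0.4,0],"twist":[0,0,0]},{"linear":[0,0.4,0],"twist":[0,0,0]},{"linear":[0,0.4,0],"twist":[0,0,0]},{"linear":[0,0.4,0],"twist":[0,0,0]},{"linear":[0,0.4,0],"twist":[0,0,0]},{"linear":[0,0.4,0],"twist":[0,0,0]},{"linear":[0,0.4,0],"twist":[0,0,0]},{"linear":[0,0.4,0],"twist":[0,0,0]},{"linear":[0,0.4,0],"twist":[0,0,0]},{"linear":[0,0.4,0],"twist":[0,0,0]},{"linear":[0,0.3,0],"twist":[0,0,0]},{"linear":[0,0.2,0],"twist":[0,0,0]},{"linear":[0,0.1,0],"twist":[0,0,0]},{"linear":[0,0,0],"twist":[0,0,0]}]'
python3 - <<'E'
from workcell import r
import cv2,pickle
o=r.get_obs();print(o['tool_pos'],o['ee_rot'],o['ft_force'],o['wrist_torque'],o['opening'])
for n in ("top","wrist","scene"):
    c=r.camera(n); pickle.dump(c,open(f"{n}5.pkl","wb")); cv2.imwrite(f"pics/{n}5.png",c["pixels"])
c=pickle.load(open("scene5.pkl","rb"))
cv2.imwrite("pics/s5.png",cv2.resize(c["pixels"][120:290,190:370],None,fx=3.5,fy=3.5,interpolation=cv2.INTER_CUBIC))
E
```

```text
time_s: 10.15
tool_pos: [0.5596, 0.0425, 0.0693]
ee_rot: [180.0, 0.0, -170.3]
ft_force: [0.5, -0.2, -3.2]
opening: 0.225
[0.55964275 0.04252464 0.06932489] [ 1.79999579e+02  9.09012537e-04 -1.70331119e+02] [ 0.45392621 -0.22631453 -3.16755447] [-0.01571841  0.02938781  0.00538208] 0.22486983591464726
```

View pics/wrist5.png

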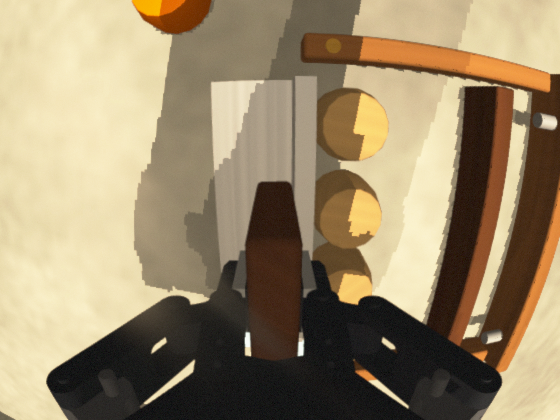

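View pics/s5.png

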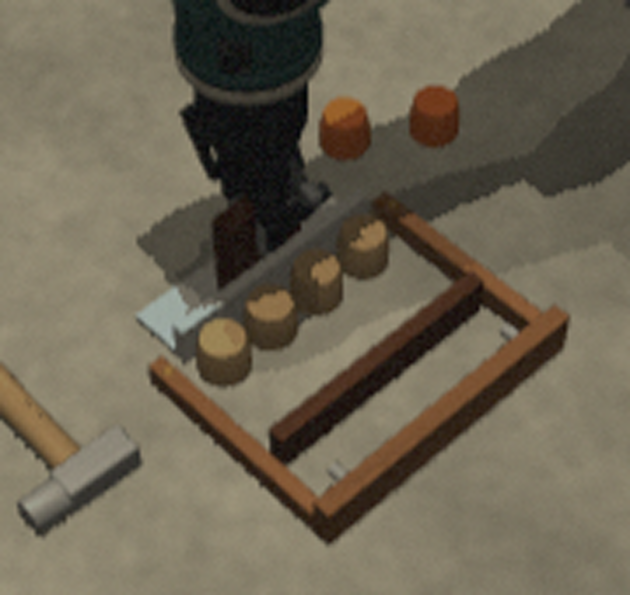

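```bash
python3 -m crank '[{"linear":[0,0.1,0],"twist":[0,0,0]},{"linear":[0,0.2,0],"twist":[0,0,0]},{"linear":[0,0.3,0],"twist":[0,0,0]},{"linear":[0,0.3,0],"twist":[0,0,0]},{"linear":[0,0.3,0],"twist":[0,0,0]},{"linear":[0,0.3,0],"twist":[0,0,0]},{"linear":[0,0.3,0],"twist":[0,0,0]},{"linear":[0,0.3,0],"twist":[0,0,0]},{"linear":[0,0.3,0],"twist":[0,0,0]},{"linear":[0,0.3,0],"twist":[0,0,0]},{"linear":[0,0.3,0],"twist":[0,0,0]},{"linear":[0,0.3,0],"twist":[0,0,0]},{"linear":[0,0.3,0],"twist":[0,0,0]},{"linear":[0,0.3,0],"twist":[0,0,0]},{"linear":[0,0.3,0],"twist":[0,0,0]},{"linear":[0,0.3,0],"twist":[0,0,0]},{"linear":[0,0.2,0],"twist":[0,0,0]},{"linear":[0,0.1,0],"twist":[0,0,0]},{"linear":[0,0,0],"twist":[0,0,0]}]'
python3 - <<'E'
from workcell import r
import cv2,pickle
o=r.get_obs();print(o['tool_pos'],o['ee_rot'],o['ft_force'],o['wrist_torque'],o['opening'])
for n in ("top","wrist","scene"):
    c=r.camera(n); pickle.dump(c,open(f"{n}6.pkl","wb")); cv2.imwrite(f"pics/{n}6.png",c["pixels"])
c=pickle.load(open("scene6.pkl","rb"))
cv2.imwrite("pics/s6.png",cv2.resize(c["pixels"][120:290,190:370],None,fx=3.5,fy=3.5,interpolation=cv2.INTER_CUBIC))
E
```

```text
time_s: 11.88
tool_pos: [0.5516, 0.0899, 0.0693]
ee_rot: [180.0, 0.0, -170.3]
ft_force: [-0.8, 0.0, -2.1]
opening: 0.228
[0.55155857 0.08994155 0.0693254 ] [ 1.79996361e+02  8.39369296e-04 -1.70324588e+02] [-0.75099803  0.04567178 -2.13795326] [ 0.01267694  0.00269737 -0.03430082] 0.22771802980489572
```

View pics/wrist6.png

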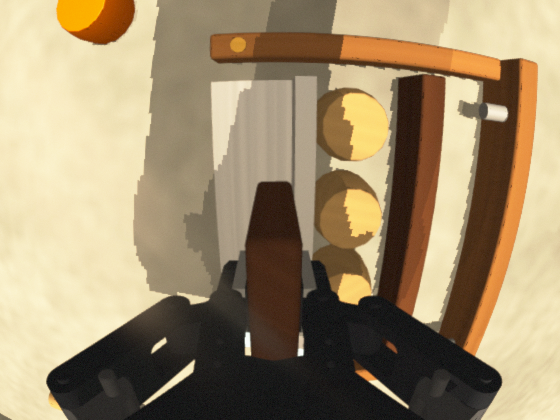

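View pics/s6.png

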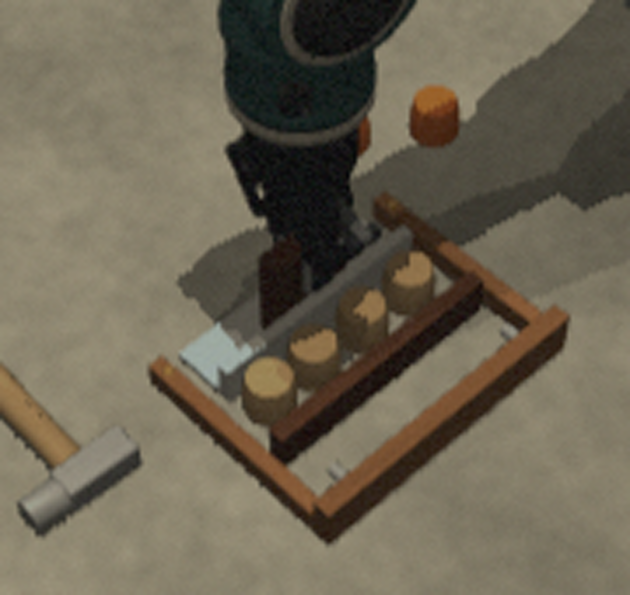

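```bash
python3 -m crank '[{"linear":[0,0.1,0],"twist":[0,0,0]},{"linear":[0,0.1,0],"twist":[0,0,0]},{"linear":[0,0.1,0],"twist":[0,0,0]},{"linear":[0,0.1,0],"twist":[0,0,0]},{"linear":[0,0.1,0],"twist":[0,0,0]},{"linear":[0,0.1,0],"twist":[0,0,0]},{"linear":[0,0.1,0],"twist":[0,0,0]},{"linear":[0,0.1,0],"twist":[0,0,0]},{"linear":[0,0.1,0],"twist":[0,0,0]},{"linear":[0,0.1,0],"twist":[0,0,0]},{"linear":[0,0.1,0],"twist":[0,0,0]},{"linear":[0,0.1,0],"twist":[0,0,0]},{"linear":[0,0.1,0],"twist":[0,0,0]},{"linear":[0,0.1,0],"twist":[0,0,0]},{"linear":[0,0.1,0],"twist":[0,0,0]},{"linear":[0,0.1,0],"twist":[0,0,0]}]'; python3 -c "
from workcell import r
o=r.get_obs();print(o['tool_pos'],o['ee_rot'],o['ft_force'],o['wrist_torque'])"
```

```text
time_s: 13.37
tool_pos: [0.549, 0.1042, 0.0693]
ee_rot: [-179.9, -0.0, -170.4]
ft_force: [0.7, -7.3, -2.0]
opening: 0.223
[0.54904816 0.10423246 0.0693277 ] [-1.79927772e+02 -1.63310209e-03 -1.70418397e+02] [ 0.72140702 -7.28266098 -2.03819318] [-1.9153643  -0.19242154 -0.27180503]
```

Run:
```python
from workcell import r
import cv2,pickle
for n in ("wrist","scene"):
    c=r.camera(n); pickle.dump(c,open(f"{n}7.pkl","wb"))
    if n=="wrist": cv2.imwrite("pics/w7.png",c["pixels"])
cv2.imwrite("pics/s7.png",cv2.resize(c["pixels"][120:290,190:370],None,fx=3.5,fy=3.5,interpolation=cv2.INTER_CUBIC))
```

View pics/s7.png

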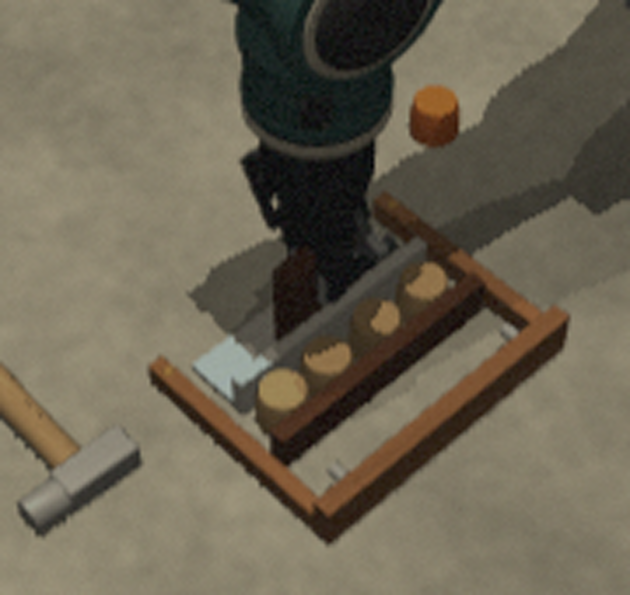

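View pics/w7.png

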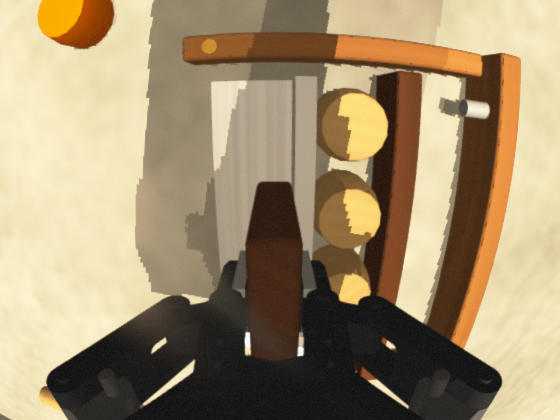

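```bash
python3 -m crank '[{"linear":[0,0.1,0],"twist":[0,0,0]},{"linear":[0,0.1,0],"twist":[0,0,0]},{"linear":[0,0.1,0],"twist":[0,0,0]},{"linear":[0,0.1,0],"twist":[0,0,0]},{"linear":[0,0.1,0],"twist":[0,0,0]},{"linear":[0,0.1,0],"twist":[0,0,0]},{"linear":[0,0.1,0],"twist":[0,0,0]},{"linear":[0,0.1,0],"twist":[0,0,0]},{"linear":[0,0.1,0],"twist":[0,0,0]},{"linear":[0,0.1,0],"twist":[0,0,0]},{"linear":[0,0.1,0],"twist":[0,0,0]},{"linear":[0,0.1,0],"twist":[0,0,0]},{"linear":[0,0.1,0],"twist":[0,0,0]},{"linear":[0,0.1,0],"twist":[0,0,0]},{"linear":[0,0.1,0],"twist":[0,0,0]},{"linear":[0,0.1,0],"twist":[0,0,0]}]'; python3 -c "
from workcell import r
o=r.get_obs();print(o['tool_pos'],o['ee_rot'],o['ft_force'],o['wrist_torque'])"
```

```text
time_s: 14.8
tool_pos: [0.5464, 0.1199, 0.0694]
ee_rot: [-179.9, 0.0, -170.4]
ft_force: [1.1, -8.5, -1.4]
opening: 0.229
[0.54641912 0.11988895 0.06935986] [-1.79923283e+02  5.29388888e-04 -1.70424419e+02] [ 1.12491588 -8.464714   -1.36021355] [-1.96633834 -0.26328538 -0.31750128]
```

Run:
```python
from workcell import r
import cv2,pickle
for n in ("wrist","scene"):
    c=r.camera(n); pickle.dump(c,open(f"{n}8.pkl","wb"))
    if n=="wrist": cv2.imwrite("pics/w8.png",c["pixels"])
cv2.imwrite("pics/s8.png",cv2.resize(c["pixels"][120:290,190:370],None,fx=3.5,fy=3.5,interpolation=cv2.INTER_CUBIC))
```

```text
(no output)
```

View pics/s8.png

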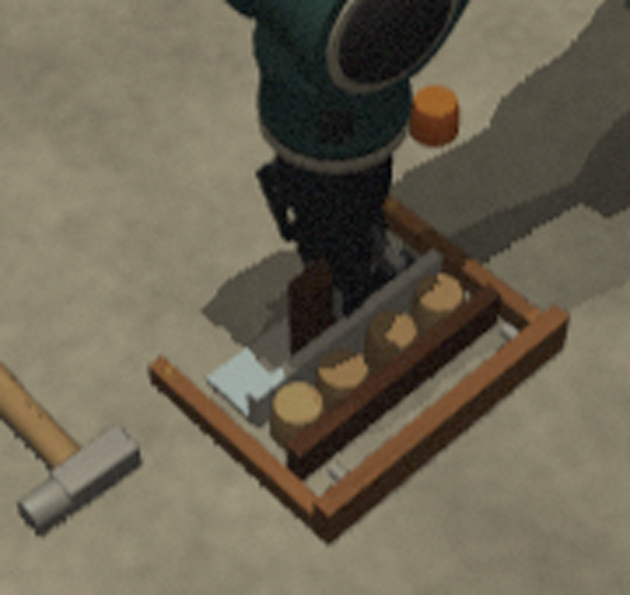

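View pics/w8.png

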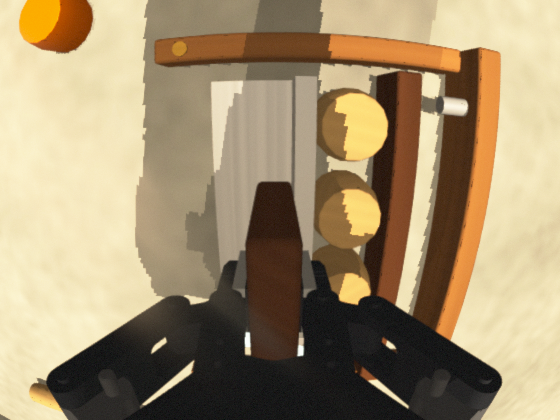

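```bash
python3 -m crank '[{"linear":[0,0.1,0],"twist":[0,0,0]},{"linear":[0,0.1,0],"twist":[0,0,0]},{"linear":[0,0.1,0],"twist":[0,0,0]},{"linear":[0,0.1,0],"twist":[0,0,0]},{"linear":[0,0.1,0],"twist":[0,0,0]},{"linear":[0,0.1,0],"twist":[0,0,0]},{"linear":[0,0.1,0],"twist":[0,0,0]},{"linear":[0,0.1,0],"twist":[0,0,0]},{"linear":[0,0.1,0],"twist":[0,0,0]},{"linear":[0,0.1,0],"twist":[0,0,0]},{"linear":[0,0.1,0],"twist":[0,0,0]},{"linear":[0,0.05,0],"twist":[0,0,0]},{"linear":[0,0.05,0],"twist":[0,0,0]}]'; python3 -c "
from workcell import r
o=r.get_obs();print(o['tool_pos'],o['ee_rot'],o['ft_force'],o['wrist_torque'])"
```

```text
time_s: 15.98
tool_pos: [0.5444, 0.1317, 0.0693]
ee_rot: [-179.9, -0.0, -170.4]
ft_force: [-0.6, -7.8, -0.9]
opening: 0.227
[0.54440598 0.13174725 0.06934496] [-1.79924644e+02 -1.41606436e-03 -1.70423975e+02] [-0.63829429 -7.83247797 -0.93665991] [-2.01253497 -0.19229368 -0.33250567]
```

```bash
python3 -m crank '[{"linear":[0,0.05,0],"twist":[0,0,0]},{"linear":[0,0.05,0],"twist":[0,0,0]},{"linear":[0,0.05,0],"twist":[0,0,0]},{"linear":[0,0.05,0],"twist":[0,0,0]}]'; python3 -c "
from workcell import r
o=r.get_obs();print(o['tool_pos'],o['ft_force'],o['wrist_torque'])"
```

```text
time_s: 16.32
tool_pos: [0.5441, 0.1336, 0.0694]
ee_rot: [-179.9, -0.0, -170.4]
ft_force: [0.7, -7.7, -1.3]
opening: 0.228
[0.54408675 0.13364805 0.06936011] [ 0.67205038 -7.72394128 -1.32216051] [-1.95035799 -0.22957578 -0.26480801]
```

```bash
python3 -m crank '[{"linear":[0,0.03,0],"twist":[0,0,0]},{"linear":[0,0.03,0],"twist":[0,0,0]},{"linear":[0,0.03,0],"twist":[0,0,0]}]'; python3 -c "
from workcell import r
o=r.get_obs();print(o['tool_pos'],o['ft_force'],o['wrist_torque'])"
```

```text
time_s: 16.57
tool_pos: [0.5439, 0.1346, 0.0693]
ee_rot: [-179.9, -0.0, -170.4]
ft_force: [0.3, -7.4, -1.1]
opening: 0.23
[0.54392361 0.13456331 0.06934124] [ 0.27478553 -7.3737037  -1.12538997] [-1.93306536 -0.25119369 -0.27793059]
```

```bash
python3 -m crank '[{"linear":[0,0.03,0],"twist":[0,0,0]},{"linear":[0,0.03,0],"twist":[0,0,0]},{"linear":[0,0.03,0],"twist":[0,0,0]}]'; python3 -c "
from workcell import r
o=r.get_obs();print(o['tool_pos'],o['ft_force'],o['wrist_torque'])"
```

```text
time_s: 16.82
tool_pos: [0.5438, 0.1354, 0.0693]
ee_rot: [-179.9, -0.0, -170.4]
ft_force: [1.8, -8.4, 0.1]
opening: 0.227
[0.54375558 0.13541865 0.06933143] [ 1.80928167 -8.38466452  0.08214352] [-1.96491593 -0.17331795 -0.27496585]
```

```bash
python3 -m crank '[{"linear":[0,0.03,0],"twist":[0,0,0]},{"linear":[0,0.03,0],"twist":[0,0,0]}]'; python3 -c "
from workcell import r
o=r.get_obs();print(o['tool_pos'],o['ft_force'],o['wrist_torque'])"
```

```text
time_s: 16.98
tool_pos: [0.5437, 0.136, 0.0693]
ee_rot: [-179.9, -0.0, -170.4]
ft_force: [2.0, -7.7, -1.9]
opening: 0.226
[0.54367152 0.13601721 0.06933632] [ 1.99442627 -7.66998391 -1.921776  ] [-2.01933646 -0.15707684 -0.27903358]
```

```bash
python3 -m crank '[{"linear":[0,0.03,0],"twist":[0,0,0]},{"linear":[0,0.03,0],"twist":[0,0,0]}]'; python3 -c "
from workcell import r
o=r.get_obs();print(o['tool_pos'],o['ft_force'],o['wrist_torque'])"
```

```text
time_s: 17.15
tool_pos: [0.5436, 0.1365, 0.0694]
ee_rot: [-179.9, -0.0, -170.4]
ft_force: [1.1, -9.6, -0.9]
opening: 0.229
[0.54359842 0.13648655 0.06936273] [ 1.07174919 -9.58914747 -0.86793613] [-2.50003926 -0.21406499 -0.28558127]
```

```bash
python3 -m crank '[{"linear":[0,0.03,0],"twist":[0,0,0]},{"linear":[0,0.03,0],"twist":[0,0,0]}]'; python3 -c "
from workcell import r
o=r.get_obs();print(o['tool_pos'],o['ft_force'],o['wrist_torque'])"
```

```text
time_s: 17.32
tool_pos: [0.5436, 0.1366, 0.0694]
ee_rot: [-179.9, -0.0, -170.4]
ft_force: [0.3, -11.9, 1.2]
opening: 0.225
[0.54358125 0.13658119 0.06938313] [  0.31318996 -11.94186912   1.16504794] [-3.09328575 -0.25226946 -0.25191737]
```

```bash
python3 -m crank '[{"linear":[0,0.03,0],"twist":[0,0,0]},{"linear":[0,0.02,0],"twist":[0,0,0]},{"linear":[0,0,0],"twist":[0,0,0]}]'; python3 -c "
from workcell import r
o=r.get_obs();print(o['tool_pos'],o['ft_force'],o['wrist_torque'])"
```

```text
time_s: 17.57
tool_pos: [0.5436, 0.1366, 0.0694]
ee_rot: [-179.9, -0.0, -170.5]
ft_force: [0.9, -12.6, 0.6]
opening: 0.22
[0.54355416 0.13662962 0.06937824] [  0.91115281 -12.56142194   0.62227213] [-3.33173286 -0.28009172 -0.16975521]
```

```bash
python3 -m crank '[{"linear":[0,0,0],"twist":[0,0,0]},{"linear":[0,0,0],"twist":[0,0,0]},{"linear":[0,0,0],"twist":[0,0,0]}]'; python3 -c "
from workcell import r
o=r.get_obs();print(o['tool_pos'],o['ft_force'],o['wrist_torque'])"
```

```text
time_s: 17.82
tool_pos: [0.5436, 0.1366, 0.0694]
ee_rot: [-179.9, -0.0, -170.5]
ft_force: [1.6, -13.0, 0.7]
opening: 0.227
[0.54357345 0.13660597 0.06938212] [  1.55153238 -12.97691942   0.65803058] [-3.37623527 -0.26524052 -0.19100459]
```

```bash
python3 -m crank '[{"linear":[0,0.03,0],"twist":[0,0,0]},{"linear":[0,0,0],"twist":[0,0,0]},{"linear":[0,0,0],"twist":[0,0,0]},{"linear":[0,0,0],"twist":[0,0,0]},{"linear":[0,0,0],"twist":[0,0,0]},{"linear":[0,0,0],"twist":[0,0,0]},{"linear":[0,0,0],"twist":[0,0,0]},{"linear":[0,0,0],"twist":[0,0,0]}]'; python3 -c "
from workcell import r
o=r.get_obs();print(o['tool_pos'],o['ft_force'],o['wrist_torque'])"
```

```text
time_s: 18.48
tool_pos: [0.5435, 0.1367, 0.0694]
ee_rot: [-179.8, -0.0, -170.5]
ft_force: [1.7, -15.4, 1.7]
opening: 0.227
[0.54354541 0.13665873 0.06940038] [  1.69592769 -15.35729674   1.74734869] [-3.69330059 -0.28010144 -0.13830754]
```

```bash
python3 -m crank '[{"linear":[0,0,0],"twist":[0,0,0]},{"linear":[0,0,0],"twist":[0,0,0]},{"linear":[0,0,0],"twist":[0,0,0]},{"linear":[0,0,0],"twist":[0,0,0]},{"linear":[0,0,0],"twist":[0,0,0]},{"linear":[0,0,0],"twist":[0,0,0]},{"linear":[0,0,0],"twist":[0,0,0]},{"linear":[0,0,0],"twist":[0,0,0]}]'
python3 - <<'E'
from workcell import r
import cv2,pickle
o=r.get_obs();print(o['tool_pos'],o['ft_force'],o['wrist_torque'])
for n in ("wrist","scene"):
    c=r.camera(n); pickle.dump(c,open(f"{n}9.pkl","wb"))
    if n=="wrist": cv2.imwrite("pics/w9.png",c["pixels"])
cv2.imwrite("pics/s9.png",cv2.resize(c["pixels"][120:290,190:370],None,fx=3.5,fy=3.5,interpolation=cv2.INTER_CUBIC))
E
```

```text
time_s: 19.15
tool_pos: [0.5436, 0.1367, 0.0694]
ee_rot: [-179.8, -0.0, -170.5]
ft_force: [0.2, -14.7, 1.0]
opening: 0.227
[0.5435586  0.13670438 0.06940564] [  0.23760958 -14.7303808    0.98592254] [-3.67967969 -0.31588523 -0.13569076]
```

View pics/s9.png

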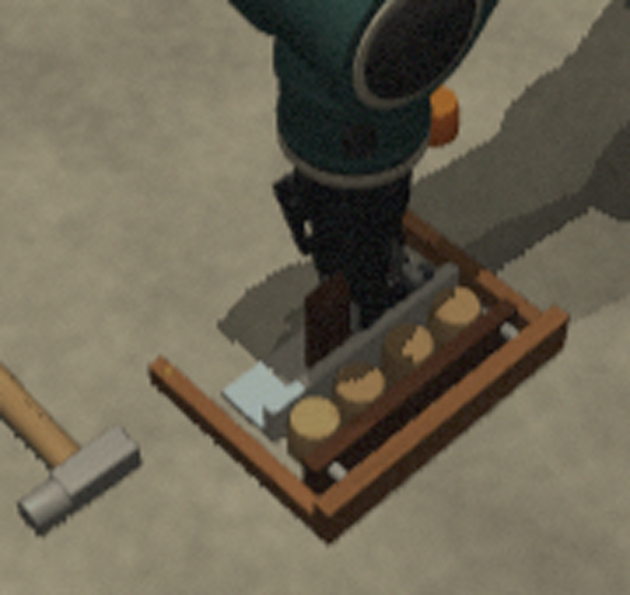

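View pics/w9.png

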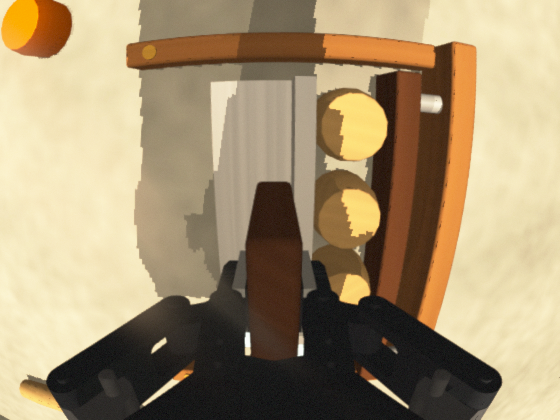

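```bash
python3 -m crank '[{"linear":[0,-0.05,0],"twist":[0,0,0]},{"linear":[0,-0.1,0],"twist":[0,0,0]},{"linear":[0,-0.2,0],"twist":[0,0,0]},{"linear":[0,-0.4,0],"twist":[0,0,0]},{"linear":[0,-0.8,0],"twist":[0,0,0]},{"linear":[0,-1.2,0],"twist":[0,0,0]},{"linear":[0,-1.5,0],"twist":[0,0,0]},{"linear":[0,-1.5,0],"twist":[0,0,0]},{"linear":[0,-1.5,0],"twist":[0,0,0]},{"linear":[0,-1.5,0],"twist":[0,0,0]},{"linear":[0,-1.5,0],"twist":[0,0,0]},{"linear":[0,-1.5,0],"twist":[0,0,0]},{"linear":[0,-1.5,0],"twist":[0,0,0]},{"linear":[0,-1.5,0],"twist":[0,0,0]},{"linear":[0,-1.2,0],"twist":[0,0,0]},{"linear":[0,-0.8,0],"twist":[0,0,0]},{"linear":[0,-0.4,0],"twist":[0,0,0]},{"linear":[0,0,0],"twist":[0,0,0]},{"linear":[0,0,0],"twist":[0,0,0]},{"linear":[0,0,0],"twist":[0,0,0]}]'
python3 - <<'E'
from workcell import r
import cv2,pickle
o=r.get_obs();print(o['tool_pos'],o['ee_rot'],o['ft_force'],o['wrist_torque'])
for n in ("wrist","top"):
    c=r.camera(n); pickle.dump(c,open(f"{n}10.pkl","wb"))
    if n=="wrist": cv2.imwrite("pics/w10.png",c["pixels"])
cv2.imwrite("pics/t10.png",cv2.resize(c["pixels"][150:300,210:410],None,fx=4,fy=4,interpolation=cv2.INTER_CUBIC))
E
```

```text
time_s: 20.92
tool_pos: [0.5719, -0.0289, 0.0693]
ee_rot: [180.0, -0.0, -170.3]
ft_force: [0.1, -0.4, -3.4]
opening: 0.222
[ 0.57188139 -0.02890835  0.06928774] [ 1.79980379e+02 -2.22407472e-03 -1.70286360e+02] [ 0.0778378  -0.44483774 -3.44491581] [ 0.07705711 -0.07989315  0.00116549]
```

View pics/t10.png

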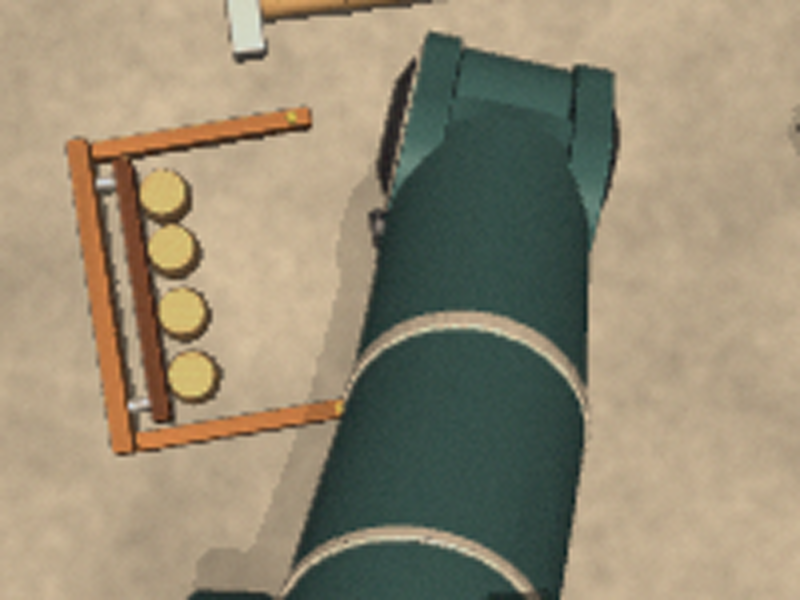

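View pics/w10.png

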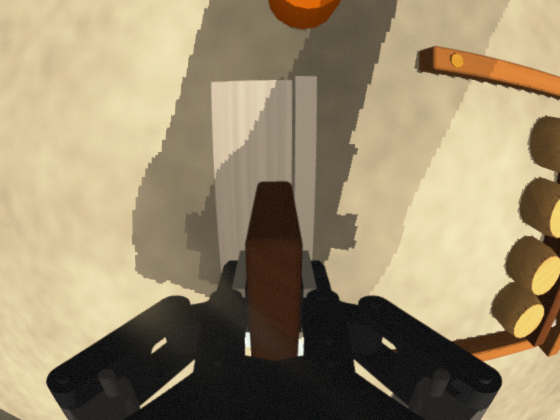

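```bash
python3 -m crank '[{"linear":[0,0,0.05],"twist":[0,0,0]},{"linear":[0,0,0.03],"twist":[0,0,0]},{"linear":[0,0,0],"twist":[0,0,0]},{"linear":[0,0,0],"twist":[0,0,0]}]'
```

```text
time_s: 21.35
tool_pos: [0.5719, -0.0297, 0.0685]
ee_rot: [-180.0, -0.0, -170.3]
ft_force: [0.2, -0.5, -2.9]
opening: 0.229
```

```bash
python3 -m crank '[{"linear":[0,0,0.03],"twist":[0,0,0]},{"linear":[0,0,0],"twist":[0,0,0]},{"linear":[0,0,0],"twist":[0,0,0]}]'
```

```text
time_s: 21.6
tool_pos: [0.5719, -0.0297, 0.0684]
ee_rot: [180.0, 0.0, -170.3]
ft_force: [-4.1, 1.7, 5.5]
opening: 0.227
```

Contact with the bench. I'll release (opening to 5.5 cm), then rise.

```bash
python3 -m crank '[{"linear":[0,0,0],"twist":[0,0,0]},{"linear":[0,0,0],"twist":[0,0,0]},{"linear":[0,0,0],"twist":[0,0,0]},{"linear":[0,0,0],"twist":[0,0,0]},{"linear":[0,0,0],"twist":[0,0,0]},{"linear":[0,0,0],"twist":[0,0,0]},{"linear":[0,0,0],"twist":[0,0,0]},{"linear":[0,0,0],"twist":[0,0,0]}]' 4.5
python3 - <<'E'
from workcell import r
import cv2
cv2.imwrite("pics/w11.png",r.camera("wrist")["pixels"])
E
```

```text
time_s: 22.27
tool_pos: [0.5719, -0.0298, 0.0682]
ee_rot: [-180.0, -0.0, -170.3]
ft_force: [0.1, 0.2, 0.7]
opening: 0.526
```

View pics/w11.png

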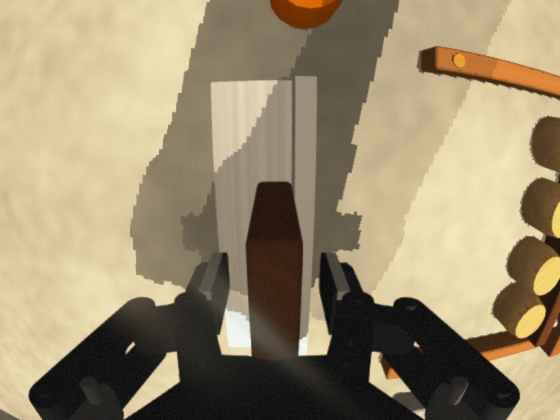

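Pads clear the handle on both sides (227 and 325 px vs handle 247–302). Rising straight up and away.

```bash
python3 -m crank '[{"linear":[0,0,-0.5],"twist":[0,0,0]},{"linear":[0,0,-1],"twist":[0,0,0]},{"linear":[0,0,-1.5],"twist":[0,0,0]},{"linear":[0,0,-2],"twist":[0,0,0]},{"linear":[0,0,-2],"twist":[0,0,0]},{"linear":[0,0,-2],"twist":[0,0,0]},{"linear":[0,0,-2],"twist":[0,0,0]},{"linear":[0,0,-2],"twist":[0,0,0]},{"linear":[0,0,-2],"twist":[0,0,0]},{"linear":[0,-2,0],"twist":[0,0,0]},{"linear":[0,-3,0],"twist":[0,0,0]},{"linear":[0,-3,0],"twist":[0,0,0]},{"linear":[0,-3,0],"twist":[0,0,0]},{"linear":[0,-3,0],"twist":[0,0,0]},{"linear":[0,-3,0],"twist":[0,0,0]},{"linear":[0,-1,0],"twist":[0,0,0]},{"linear":[0,0,0],"twist":[0,0,0]},{"linear":[0,0,0],"twist":[0,0,0]}]'
python3 - <<'E'
from workcell import r
import cv2,pickle
for n in ("scene","top"):
    c=r.camera(n); pickle.dump(c,open(f"{n}12.pkl","wb"))
    if n=="scene": cv2.imwrite("pics/s12.png",cv2.resize(c["pixels"][100:310,130:370],None,fx=2.8,fy=2.8,interpolation=cv2.INTER_CUBIC))
cv2.imwrite("pics/t12.png",cv2.resize(c["pixels"][130:280,210:410],None,fx=4,fy=4,interpolation=cv2.INTER_CUBIC))
E
```

```text
time_s: 23.82
tool_pos: [0.602, -0.2072, 0.2187]
ee_rot: [180.0, 0.0, -170.4]
ft_force: [-0.8, 0.2, 0.4]
opening: 0.524
```

View pics/t12.png

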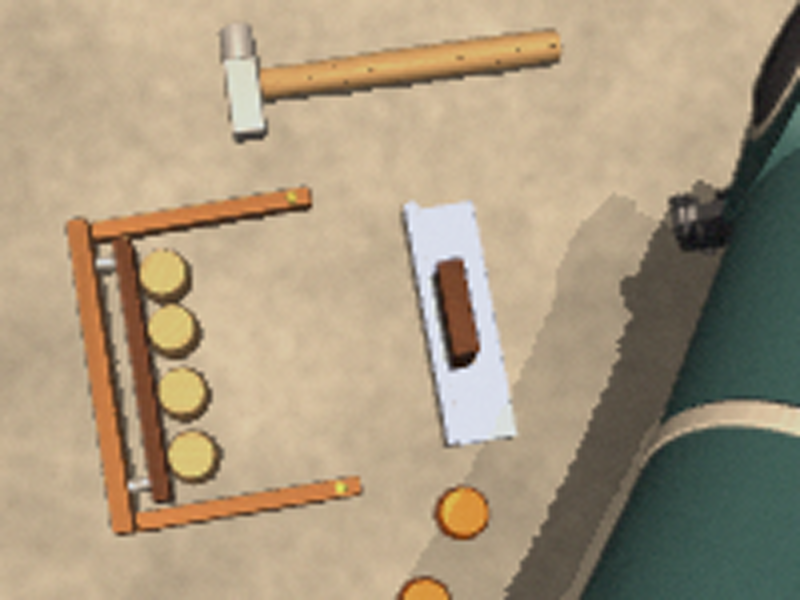

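View pics/s12.png

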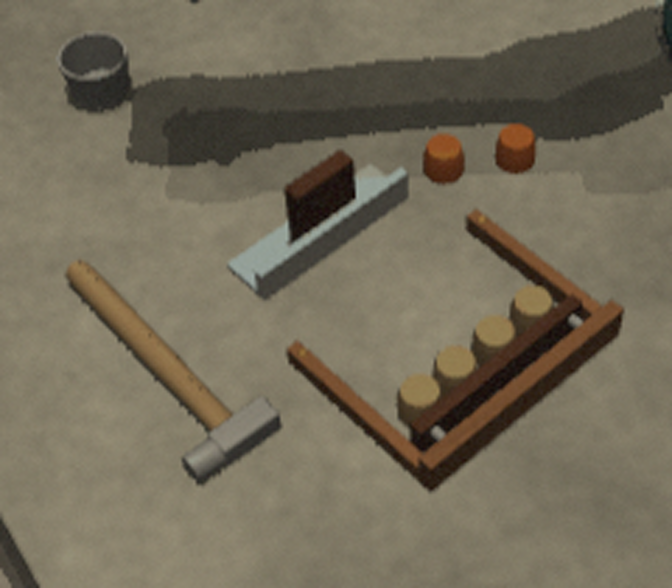

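Run:
```python
from h import *
c=pickle.load(open("top12.pkl","rb"))
xf=np.array([-.167,.986]); yf=np.array([-.986,-.167]); o=np.array([.5443,.1472])
for n,p,z in [("b",(163,273),.034),("b",(172,329),.034),("b",(183,392),.034),("b",(192,455),.034),("bar",(131,238),.037),("bar",(172,498),.037)]:
    q=ray(c,(p[0]+.5)/4-.5+210,(p[1]+.5)/4-.5+130,z)[:2]-o; print(n,(q@xf*1000).round(1),(q@yf*1000).round(1))
```

```text
b 29.8 -68.2
b 29.7 -25.0
b 28.8 23.2
b 29.4 70.6
bar 49.4 -98.1
bar 48.7 99.8
```

```bash
python3 -c "
from workcell import r
print(r.finish_job())"
```

```text
the job is handed in; nothing more can be done
None
```

I gripped the straightedge by its handle and pushed the four pale bungs as one row into the frame until the follower bar hit its stop. I pressed there at about 13–15 N by the wrist sensor for about 1.3 s. I then drew the straightedge back, set it on its foot outside the frame, released it, and handed the job in at about 24 s. No verdict was reported.

What the last checks showed:
- **Bar and bungs:** The overhead image puts the bar's front face at about 49 mm in the frame, touching both stop pegs. The bungs stand upright at about 29–30 mm, roughly 20 mm in front of the bar, so they are touching it to within the image error of about 2 mm.
- **Straightedge:** It stands on its foot with its origin roughly 165 mm from the frame's origin.
- **Other objects:** The hammer, cup and orange look-alikes appear undisturbed. The bottle was not in the final crops, but the arm did not work near it after the start.
- **Force:** The highest single reading was 15.4 N, and the readings carry about ±1 N of noise. The force on the bar itself was not measured separately; I took it to be slightly lower than the wrist value.

No check failed or disagreed beyond the image error.

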